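Date-label a food tub and stack it

TASK

Slide the lidded food tub along its lane until its end is squarely against the nose of the date-labelling gun, then squeeze the gun's trigger fully home for a moment and let it spring right back, so that the tub gets its label. Then stack that tub squarely on the identical tub standing on the worktop, its corner feet down in the recesses of the lid, leaving that tub where it stands and not knocking over the honey jar. Do not pull the trigger when no tub is at the nose.

Things in the scene. Friction and masses are not known exactly. Their poses are not given: they have to be found in the camera images.
- nose (a point): Centre of the flat black nose face (38 mm wide and high) of a grey label gun lying on its side, fixed in an aluminium stand; 41 mm above the worktop. Axes level: x along the lane into the gun (the way the tub slides), y to the left, where the grip sticks out; z up. The barrel runs from x = 0 to 126 mm, its top at most 68 mm above the worktop.
- lane_mouth (a point): Middle of the open end of the lane, on its plate, 205 mm before the nose (axes as the nose's). The plate is 5 mm thick, as under the gun; two straight side guides, tops 13 mm above the worktop, inner faces 36 mm and outer 42 mm either side of the middle line, run from here to 15 mm before the nose.
- trigger_pad (a point): Press point on the trigger's front face, 43 mm up; from the nose y = 84 mm, x = 43 mm released, 58 mm squeezed. The trigger is a black lever 10 mm thick, from 30 to 56 mm above the worktop, reaching from beside the barrel to y = 107 mm, before the fixed grip; pushed along the nose's +x it swings toward the grip. Axes turn with it.
- grip_back (a point): Point on the back face of the gun's fixed grip, 43 mm up, x = 100 mm, y = 84 mm from the nose. The grip is a level grey bar 25 mm thick (x = 75 to 100 mm, y = 16 to 130 mm, 23 to 65 mm above the worktop). Grip and trigger together are 57 mm thick released, 42 mm squeezed, free to straddle from above. Axes as the nose's.
- trigger (a joint): Turn of the trigger about its upright pin (at x = 52 mm, y = 24 mm from the nose): 0 released (its stop), 0.25 rad fully squeezed (hard stop; 15 mm of travel at the pad). A spring returns it; pressing at the pad takes about 3 N at first and 8.5 N when home.
- lane_tub_centre (a point): Centre, half-way up, of the loose closed tub in the lane: 100 mm (x) by 60 mm (y) by 62 mm (z, up), white, 58 mm wide below its fixed 60 mm wide grey lid (top 12.5 mm); about 0.25 kg. Its end starts 40 to 90 mm short of the nose; against the nose its centre is at x = -50 mm from it, 36 mm up. Tapered feet 6 mm tall at x = +-38.5, y = +-18.5 mm.
- base_tub_centre (a point): Centre, half-way up, of the identical tub (same sizes, axes; about 0.35 kg) on the worktop to the left of the gun. Its lid has square recesses 15 mm wide, 6 mm deep, above its own feet, so a tub set squarely on it (either way round) sinks 6 mm and its centre is then 56 mm above this point.
- honey_centre (a point): Centre, half-way up, of the honey jar with a black lid, 63 mm across, 94 mm high, standing loose in front of the gun's grip and the base tub; leave it standing. z is up.
Mind the look-alikes: they are no part of the job. What is shaped like the part that bears base_tub_centre but green or turquoise is not meant.

How it is judged:
On the way, in this order (a step that is already met when the one before it is completed fails the run):
1. the lane tub stands in the lane with its end squarely against the nose, trigger released (x of lane_tub_centre in the frame of nose between -0.056 and -0.045 m and y of lane_tub_centre in the frame of nose between -0.015 and 0.015 m and z of lane_tub_centre in the frame of nose below 0.003 m and angle between the x axis of lane_tub_centre and the x axis of nose, either way round below 0.12 rad and value of joint trigger below 0.04 rad), for 0.2 s.
2. the trigger is squeezed home with the tub at the nose (x of lane_tub_centre in the frame of nose between -0.056 and -0.045 m and y of lane_tub_centre in the frame of nose between -0.015 and 0.015 m and z of lane_tub_centre in the frame of nose below 0.003 m and angle between the x axis of lane_tub_centre and the x axis of nose, either way round below 0.12 rad and value of joint trigger above 0.215 rad), for 0.2 s.
3. the trigger is let go and springs back, with the tub still at the nose (all of step 1), for 0.1 s.
At the end, for the whole second after the job is handed in: The lane tub sits on the base tub with its feet in the lid's recesses: centres within 5 mm sideways, 53 to 58.5 mm apart in height, long sides parallel within 0.08 rad, both level within 0.05 rad, the base tub on the worktop; the trigger is released (below 0.04 rad) and the honey jar stands (horizontal distance between lane_tub_centre and base_tub_centre below 0.005 m and z of lane_tub_centre in the frame of base_tub_centre between 0.053 and 0.0585 m and angle between the x axis of lane_tub_centre and the x axis of base_tub_centre, either way round below 0.08 rad and angle between each of lane_tub_centre, base_tub_centre's own z axis and vertical below 0.05 rad and height (world z) of base_tub_centre below 0.035 m and value of joint trigger below 0.04 rad and angle between honey_centre's own z axis and vertical below 0.3 rad); the robot touches nothing.
It fails at once if the trigger is pulled with no tub at the nose (value of joint trigger above 0.15 rad and (x of lane_tub_centre in the frame of nose below -0.065 m or z of lane_tub_centre in the frame of nose above 0.015 m)).
It fails at once if the base tub is shifted more than 30 mm (distance of base_tub_centre from where it was at the start of the episode above 0.03 m).
It fails at once if the honey jar is knocked over (angle between honey_centre's own z axis and vertical above 0.6 rad).
It also fails if it takes over 64 s, if anything falls off the work surface, if the arm or the gripper's body presses on something with over 40 N, if the wrist force passes 120 N, or if a joint passes its speed limit or range.

ROBOT

A 7-joint arm with a two-finger parallel gripper is mounted at the origin on a cart in front of the work surface, level with it; the furniture and walls round the work are solid. World frame = base frame: x ahead of the robot, y to its left, z up, the work surface at z = 0. Lengths are in m, angles in rad, forces in N, time in s.
With the tool pointing down it reaches from about 0.425 to 0.925 m from the base axis. Payload 6.8 kg.
Tool frame: the origin (TCP) lies midway between the tips of the shut fingers; the grasp point (between the pads) lies 19 mm behind it; x points along the fingers, y is the direction in which the jaws open and shut, and the axes are right-handed (so a half turn about x gives the same grasp; the last joint's range is limited). The gripper opens to 88 mm and grips with 3 to 60 N. Pads are 20 mm wide; open, the fingers measure 115 mm over their backs; the gripper's body (75 mm by 178 mm) begins 61 mm behind the grasp point.
Start: joints at [1.135, 0.477, 0.022, 1.555, -0.011, 1.109, -0.083], TCP at [0.217, -0.639, 0.223] pointing down, gripper open.
Joint ranges: [-2.96, 2.96], [-0.34, 2.1], [-1.41, 1.46], [0.24, 2.44], [-1.37, 4.51], [0.17, 1.92], [-2.96, 2.96]. Speed limits (rad/s): [2.39, 2.39, 3.14, 3.14, 3.14, 3.14, 3.14].

INTERFACE

Orientations are given as a rotation vector (axis times angle).
In Python, from bench import state, optics, robot gives the robot as it stands.
- The arm moves only by the tool servo_tool, never from a script. Its argument "increments" is text: rows parted by semicolons, each of 7 numbers parted by spaces: the turn, a rotation vector about the tool's x, y, z in degrees, then the shift along the tool's x, y, z in m, then the finger opening in m, from 0 to 0.0878. A call has 1 to 5 rows; each row is the pose to reach, as a shift and turn from the pose commanded when the call began, along the tool's axes at that moment; what a row does not reach only later rows make up. A row lasts 1/8 s, in which the tool goes at most 62.5 mm and 10.7 degrees, less where a joint would pass 70% of its speed; a pose out of reach is approached as far as the arm can. A call with a gripper value outside its range is refused whole. The fingers move at their own pace and stop on an object; "squeeze" is the grip in N (left out, the last holds). Time passes only in rows, so rows that repeat a pose let the fingers close. It gives the time, the measured TCP pose, the force and the opening at its end, in the units of the state.
- state(): the state, without advancing time (a new reading comes with each control period).
- optics.snapshot(name): name is "scene" or "top" or "wrist"; returns the picture (384x512x3 uint8, red, green, blue); there is no depth.
- optics.camera_params(name): a dict with "mtx" (3x3 intrinsics, pixels), "extrinsics" (4x4, takes a point from world to camera coordinates). Camera axes: x right, y up, looking along -z (the intrinsics and any distortion apply to the point x, -y, -z); pixel columns grow to the right and rows downward; lengths in m; the calibration is good to about 2 mm. A picture is of the moment at which its call begins: read the wrist's pose just before it. camera_params takes no time and is no camera call; for the wrist camera it gives the pose at the moment of the call.
- robot.job_done(): hands the job in, once; it reports no verdict.
Trained networks look in the newest picture that a camera, given by its name, has taken for a name from the list of things; names that differ only in an ending like _2 or _b are one class to them, and where a whole thing is asked for, a point or a joint stands for the part that bears it (a point fixed in the world has none). Each returns a list of dicts, best first, with "p" (0 to 1); they miss things now and then, are a little off and sometimes report something else, mostly with a low value. They report only what shows in the picture. A call takes as long as a camera call. They do not tell look-alikes from the thing itself.
- optics.search_frame(name, camera): "xyz" ([x, y, z] in m, in world coordinates, good to about 4 mm: the middle of the surface that is visible of it).
- optics.tip_of(name, camera): "xyz" ([x, y, z] in m, in world coordinates, good to about 4 mm: a listed point, or the origin of a listed thing).
The state is a dict: "t": time; "joints": joint angles; "joint_velocities": joint speeds; "joint_efforts": joint torques, N m; "ee_pos": TCP position; "tcp_rot": TCP orientation; "wrist_force": force on the tool from outside, world axes, zero at the start; "torque": the same for the moment, N m; "width": finger opening in m.
Only numpy, scipy, OpenCV 4.12 (cv2) and the standard library are available. Lean on these libraries where they do the work, as an engineer would, in place of code of your own. Each camera call takes 0.05 s, during which the arm holds its last target. There are 200 camera calls.

## Working session

There is one attempt and no reset: what is moved stays moved. The work goes in short steps, Python scripts to look and compute and a tool call to move; the robot and the scene stay as the last step left them, time stands still between calls to the robot, and variables do not carry over. Pictures are saved under pics/ and viewed, on a budget of 10 in all, crops included, one or two more only if the job needs it, and the job is handed in when it is done.

Besides the shell and the picture viewer there is one more tool, called after "Request:" as a command line: name --argument value ..., lists and objects as JSON in quotes. servo_tool: Moves the arm, as the interface text tells. Its arguments: {"type":"object","properties":{"increments":{"type":"string"},"squeeze":{"type":"number"}},"required":["increments"]}

```bash
mkdir -p pics; ls; python3 - <<'E'
from bench import state, optics, robot
import cv2,numpy as np
s=state();print(s['t'],s['ee_pos'],s['tcp_rot'],s['width'])
ims=[]
for c in ['scene','top']:
    im=optics.snapshot(c);cv2.imwrite(f'pics/{c}0.png',im[...,::-1])
    for n in ['nose','lane_mouth','trigger_pad','grip_back','lane_tub_centre','base_tub_centre','honey_centre']:
        for f in (optics.tip_of,):
            print(c,n,[(np.round(d['xyz'],4).tolist(),round(d['p'],2)) for d in f(n,c)])
E
```

```text
pics
0.0 [ 0.21709275 -0.63849487  0.22171136] [ 2.04423185  0.33999105 -2.04514591] 0.08749550825265782
scene nose [([0.5649, -0.1886, 0.0417], 0.93)]
scene lane_mouth [([0.4209, -0.3284, 0.0046], 0.89)]
scene trigger_pad [([0.53, -0.0965, 0.0408], 0.5)]
scene grip_back [([0.5732, -0.0512, 0.0424], 0.95)]
scene lane_tub_centre [([0.4724, -0.2772, 0.037], 0.6)]
scene base_tub_centre [([0.6447, 0.3318, 0.0297], 0.78), ([0.3519, 0.5989, 0.0343], 0.73), ([0.6192, 0.1691, 0.0343], 0.6)]
scene honey_centre [([0.4938, 0.1113, 0.0483], 0.71), ([0.6183, 0.1716, 0.033], 0.3)]
top nose [([0.5639, -0.1885, 0.0453], 0.81)]
top lane_mouth [([0.4231, -0.3303, 0.0036], 0.65)]
top trigger_pad [([0.5354, -0.0971, 0.0442], 0.51)]
top grip_back [([0.5747, -0.056, 0.0434], 0.82)]
top lane_tub_centre [([0.4697, -0.2751, 0.0382], 0.73)]
top base_tub_centre [([0.3514, 0.601, 0.0322], 0.91), ([0.6182, 0.1687, 0.03], 0.85), ([0.6408, 0.3358, 0.0329], 0.72)]
top honey_centre [([0.4879, 0.1141, 0.0482], 0.77)]
```

View pics/scene0.png

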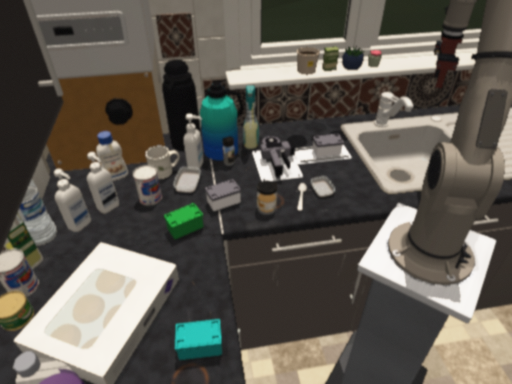

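View pics/top0.png

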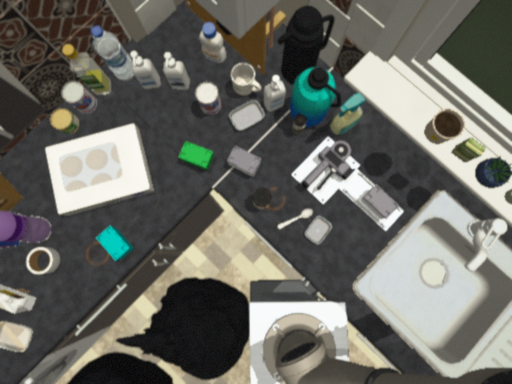

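```bash
python3 - <<'E'
from bench import optics
import numpy as np
for c in ['scene','top','wrist']:
    p=optics.camera_params(c);print(c,p)
    for q in [[.643,.334,.062],[.352,.6,.062],[.6185,.169,.062],[.565,-.1885,.041],[.471,-.276,.067],[.49,.113,.094]]:
        x=p['extrinsics']@np.r_[q,1];u=p['mtx']@[x[0],-x[1],-x[2]];print(q,np.round(u[:2]/u[2]))
E
```

```text
scene {'mtx': array([[392.34570238,   0.        , 253.46045512],
       [  0.        , 392.34570238, 193.05059556],
       [  0.        ,   0.        ,   1.        ]]), 'extrinsics': array([[-0.8191031 , -0.57360588, -0.00681241,  0.50573074],
       [ 0.36625532, -0.53207499,  0.76338276, -0.16946669],
       [-0.44150556,  0.6227941 ,  0.64591048, -1.13120704],
       [ 0.        ,  0.        ,  0.        ,  1.        ]])}
[0.643, 0.334, 0.062] [182. 215.]
[0.352, 0.6, 0.062] [196. 333.]
[0.6185, 0.169, 0.062] [223. 189.]
[0.565, -0.1885, 0.041] [294. 148.]
[0.471, -0.276, 0.067] [328. 139.]
[0.49, 0.113, 0.094] [266. 186.]
top {'mtx': array([[396.15266286,   0.        , 254.46782481],
       [  0.        , 396.15266286, 188.04411835],
       [  0.        ,   0.        ,   1.        ]]), 'extrinsics': array([[-0.01475199, -0.99976355, -0.01597578,  0.14381876],
       [ 0.98631675, -0.01717365,  0.16396446, -0.52185259],
       [-0.16420005, -0.01333837,  0.98633687, -1.28294453],
       [ 0.        ,  0.        ,  0.        ,  1.        ]])}
[0.643, 0.334, 0.062] [195. 153.]
[0.35
[... 211 characters left out ...]
   , 252.95532486],
       [  0.        , 281.35960135, 195.90950509],
       [  0.        ,   0.        ,   1.        ]]), 'extrinsics': array([[ 3.23725179e-01, -9.46151062e-01,  4.21199201e-04,
        -6.74797692e-01],
       [ 9.12081867e-01,  3.11949971e-01, -2.66071201e-01,
         3.32798698e-02],
       [ 2.51612157e-01,  8.65181154e-02,  9.63953286e-01,
        -3.89845836e-01],
       [ 0.00000000e+00,  0.00000000e+00,  0.00000000e+00,
         1.00000000e+00]])}
[0.643, 0.334, 0.062] [-1327. -1232.]
[0.352, 0.6, 0.062] [-1422.  -583.]
[0.6185, 0.169, 0.062] [-864. -919.]
[0.565, -0.1885, 0.041] [-140. -404.]
[0.471, -0.276, 0.067] [ -66. -242.]
[0.49, 0.113, 0.094] [-802. -635.]
```

Candidates for the base tub: the grey-lidded one at scene (223,194) / top (244,160), the green one at scene (184,220) / top (196,155), and the turquoise one at scene (198,338) / top (113,243). The grey-lidded tub fits, because it matches the lane tub, stands left of the gun, and green/turquoise are excluded. I'll confirm it in a crop and work out the first move.

```bash
cat > h.py <<'E'
from bench import state, optics, robot
import numpy as np, cv2
from scipy.spatial.transform import Rotation as R
def plan(pos, jaw_yaw):
    """increment (deg, m) from the measured pose to TCP pos, tool down, jaw axis at jaw_yaw (mod pi)"""
    s=state(); A=R.from_rotvec(s['tcp_rot']); best=None
    for k in (0,1):
        a=jaw_yaw+k*np.pi; y=np.array([np.cos(a),np.sin(a),0]); x=np.array([0,0,-1.])
        rv=(A.inv()*R.from_matrix(np.c_[x,y,np.cross(x,y)])).as_rotvec()
        if best is None or np.linalg.norm(rv)<np.linalg.norm(best): best=rv
    sh=A.inv().apply(np.array(pos)-s['ee_pos'])
    print('t %.2f q7 %.2f q1 %.2f'%(s['t'],s['joints'][6],s['joints'][0]),'turn',np.round(np.degrees(best),2),'shift',np.round(sh,4))
def ray(c,uv,z,P=None):
    P=P or optics.camera_params(c); E=P['extrinsics']; d=np.linalg.solve(P['mtx'],[*uv,1]); d=E[:3,:3].T@[d[0],-d[1],-d[2]]
    o=-E[:3,:3].T@E[:3,3]; return o+d*(z-o[2])/d[2]
def proj(P,q):
    x=P['extrinsics']@np.r_[q,1];u=P['mtx']@[x[0],-x[1],-x[2]];return u[:2]/u[2]
E
python3 - <<'E'
from h import *
# gun frame fit, model points in nose frame (xy)
M=np.array([[0,0],[-.205,0],[.043,.084],[.100,.084]])
for c,W in dict(scene=[[.5649,-.1886],[.4209,-.3284],[.53,-.0965],[.5732,-.0512]],top=[[.5639,-.1885],[.4231,-.3303],[.5354,-.0971],[.5747,-.056]],).items():
    W=np.array(W);m=M-M.mean(0);w=W-W.mean(0);a=np.arctan2((m[:,0]*w[:,1]-m[:,1]*w[:,0]).sum(),(m*w).sum());r=np.array([[np.cos(a),-np.sin(a)],[np.sin(a),np.cos(a)]])
    t=W.mean(0)-r@M.mean(0);print(c,a,np.degrees(a),'nose',t,'res',np.round(W-(M@r.T+t),4).tolist())
A=R.from_rotvec(state()['tcp_rot']);print(A.as_matrix().round(3))
plan([.471,-.276,.25],np.pi/4+np.pi/2)
a=cv2.imread('pics/scene0.png')[140:250,150:300];b=cv2.imread('pics/top0.png')[120:230,190:340]
cv2.imwrite('pics/crop.png',cv2.resize(np.vstack([a,b]),None,fx=2.7,fy=2.7,interpolation=cv2.INTER_CUBIC))
E
```

```text
scene 0.7984483147746861 45.74771859592257 nose [ 0.56314971 -0.18438115] res [[0.0018, -0.0042], [0.0008, 0.0028], [-0.003, -0.0015], [0.0004, 0.0029]]
top 0.7940960090191872 45.49834984498198 nose [ 0.56509508 -0.18635898] res [[-0.0012, -0.0021], [0.0017, 0.0023], [0.0001, -0.0003], [-0.0006, 0.0002]]
[[ 0.     0.322 -0.947]
 [-0.    -0.947 -0.322]
 [-1.     0.    -0.   ]]
t 0.80 q7 -0.08 q1 1.13 turn [-26.22  -0.    -0.  ] shift [-0.0273 -0.2621 -0.357 ]
```

View pics/crop.png

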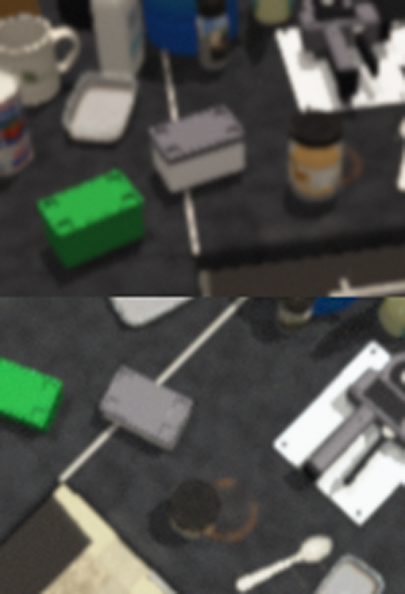

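The crop shows the grey-lidded white tub (crop 197,150, and 147,407 in the top half) beside the green one (90,215), so grey is the right tub. I'm moving over the lane tub, rising first to clear the faucet.

Request:
servo_tool --increments "0 0 0 -0.06 0 0 0.0878; -8 0 0 -0.10 -0.02 -0.03 0.0878; -16 0 0 -0.10 -0.06 -0.075 0.0878; -22 0 0 -0.10 -0.095 -0.12 0.0878; -26.8 0 0 -0.10 -0.13 -0.165 0.0878"

```text
t: 1.42
ee_pos: [0.3325, -0.4612, 0.323]
tcp_rot: [1.751, 0.738, -1.751]
wrist_force: [-0.1, 0.1, 0.3]
width: 0.0881
```

```bash
python3 - <<'E'
from h import *
plan([.471,-.276,.25],np.radians(135.6))
E
```

```text
t 1.43 q7 0.03 q1 0.96 turn [ 0.15  0.01 -0.05] shift [ 0.073  -0.0301 -0.2293]
```

Request:
servo_tool --increments "0.15 0 0 0 -0.008 -0.06 0.0878; 0.15 0 0 0 -0.016 -0.12 0.0878; 0.15 0 0 0.03 -0.024 -0.18 0.0878; 0.15 0 0 0.073 -0.03 -0.229 0.0878; 0.15 0 0 0.073 -0.03 -0.229 0.0878"

```text
t: 2.05
ee_pos: [0.4712, -0.2738, 0.2472]
tcp_rot: [1.75, 0.744, -1.754]
wrist_force: [0.2, -0.6, 0.9]
width: 0.0883
```

```bash
python3 - <<'E'
from h import *
s=state();print(s['ee_pos']);P=optics.camera_params('wrist');E=P['extrinsics'];print('cam',-E[:3,:3].T@E[:3,3],'look',-E[2,:3])
im=optics.snapshot('wrist');cv2.imwrite('pics/w1.png',im[...,::-1])
for n in ['nose','lane_mouth','trigger_pad','grip_back','lane_tub_centre']:
    print(n,[(np.round(d['xyz'],4).tolist(),round(d['p'],2)) for d in optics.tip_of(n,'wrist')])
E
```

```text
[ 0.47121445 -0.27383309  0.24720344]
cam [ 0.52243737 -0.22170431  0.40945944] look [-0.18809945 -0.18824031 -0.963942  ]
nose [([0.561, -0.1872, 0.036], 0.76), ([0.5318, -0.0933, 0.0475], 0.46)]
lane_mouth [([0.4207, -0.331, 0.0057], 0.64)]
trigger_pad [([0.5318, -0.0958, 0.0435], 0.64)]
grip_back []
lane_tub_centre [([0.4712, -0.2769, 0.0369], 0.62)]
```

View pics/w1.png

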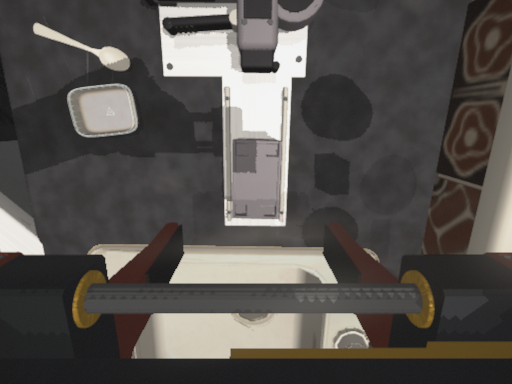

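The wrist view shows the tub lid at about (233..281, 140..217) in the lane, the lane mouth edge at row 226, the black nose at (259,68) and the trigger lever at (200,22). Converting these to world coordinates.

```bash
python3 - <<'E'
from h import *
P=optics.camera_params('wrist')
a=np.radians(45.6);r=np.array([[np.cos(a),np.sin(a)],[-np.sin(a),np.cos(a)]]);n=np.array([.564,-.1862])
g=lambda uv,z:np.round(r@(ray('wrist',uv,z,P)[:2]-n)*1e3,1)
for l,uv,z in [('lid fl',(233.5,140),.067),('lid fr',(281,140),.067),('lid bl',(233,217.5),.067),('lid br',(279.5,217.5),.067),('mouth l',(224,226),.005),('mouth r',(286,226),.005),('guide fl out',(224,88),.013),('guide fr out',(290,87),.013),('plate corner l',(163,76),.005),('plate corner r',(305,76),.005),('nose',(259,70),.06)]: print(l,g(uv,z))
im=cv2.imread('pics/w1.png',0).astype(int)
for row in (100,120,160,200): print(row,im[row,216:298].tolist())
print('col258',im[55:150,250].tolist())
for q in [[0,0,.06],[0,0,.022],[-.015,.042,.013],[-.205,.042,.013],[.043,.084,.056]]:
    w=n+r.T@np.array(q[:2]);print(q,proj(P,[*w,q[2]]).round(1))
E
```

```text
lid fl [-85.1  24.3]
lid fr [-85.3 -33.2]
lid bl [-184.4   27.2]
lid br [-184.7  -33.4]
mouth l [-220.6   46. ]
mouth r [-221.1  -50.1]
guide fl out [-20.8  39. ]
guide fr out [-19.9 -49. ]
plate corner l [ -4.6 121.3]
plate corner r [ -5.3 -69.8]
nose [-5.9 -6.6]
100 [66, 68, 69, 69, 69, 66, 184, 226, 198, 158, 168, 179, 183, 160, 223, 243, 243, 243, 243, 243, 243, 243, 243, 243, 243, 243, 243, 243, 243, 243, 243, 243, 243, 243, 243, 243, 243, 242, 243, 242, 243, 243, 243, 243, 243, 243, 243, 243, 243, 243, 243, 243, 243, 243, 243, 243, 243, 243, 243, 243, 243, 243, 243, 243, 242, 225, 155, 132, 145, 146, 143, 177, 232, 242, 210, 95, 67, 69, 70, 68, 66, 65]
120 [45, 44, 45, 45, 45, 46, 100, 168, 193, 162, 135, 139, 138, 113, 155, 190, 192, 193, 191, 190, 189, 189, 191, 191, 192, 191, 213, 238, 243, 243, 243, 243, 243, 243, 243, 243, 243, 243, 243, 243, 244, 243, 243, 243, 243, 243, 243, 243, 243, 243, 243, 243, 243, 243, 244, 243, 243, 243, 244, 243, 243, 243, 243, 243, 243, 220, 132, 177, 213, 215, 207, 233, 243, 220, 119, 66, 65, 65, 65, 65, 66, 66]
160 [66, 65, 66, 66, 68, 69, 58
[... 665 characters left out ...]
0, 192, 202, 189, 217, 233, 179, 64, 54, 54, 54, 54, 55, 54, 53, 55, 56, 57]
col258 [60, 60, 60, 61, 61, 61, 61, 61, 61, 61, 57, 48, 38, 28, 23, 25, 24, 109, 216, 234, 231, 230, 229, 230, 229, 230, 230, 230, 234, 240, 242, 242, 242, 242, 242, 242, 242, 242, 242, 242, 242, 242, 243, 242, 243, 243, 242, 243, 243, 242, 243, 242, 243, 243, 243, 243, 243, 243, 243, 243, 243, 243, 243, 243, 243, 243, 243, 243, 243, 243, 243, 243, 243, 243, 243, 235, 207, 185, 185, 185, 185, 184, 176, 132, 80, 90, 100, 95, 96, 100, 100, 99, 99, 99, 100]
[0, 0, 0.06] [253.3  64.4]
[0, 0, 0.022] [253.2  69.9]
[-0.015, 0.042, 0.013] [221.6  83.4]
[-0.205, 0.042, 0.013] [225.8 218.3]
[0.043, 0.084, 0.056] [178.5  23.8]
```

The wrist geometry is about 5 mm off from the networks, probably because the arm was still settling. Retaking it at rest.

```bash
python3 - <<'E'
from h import *
s=state();print(s['ee_pos'],np.abs(s['joint_velocities']).max())
P=optics.camera_params('wrist');E=P['extrinsics'];print('cam',-E[:3,:3].T@E[:3,3])
im=optics.snapshot('wrist');cv2.imwrite('pics/w2.png',im[...,::-1])
print([ (n,np.round(d['xyz'],4).tolist(),round(d['p'],2)) for n in ['nose','lane_mouth','lane_tub_centre','trigger_pad'] for d in optics.tip_of(n,'wrist')])
im=cv2.cvtColor(im,cv2.COLOR_RGB2GRAY).astype(int)
def edges(p,o,t=40): d=np.diff(p);return [(o+i+.5,int(d[i])) for i in range(len(d)) if abs(d[i])>t]
for row in (95,105,170,205): print(row,edges(im[row,210:305],210,30))
for c in (245,270): print(c,edges(im[50:240,c],50,30))
E
```

```text
[ 0.47019143 -0.28025314  0.25074594] 0.00551750757095096
cam [ 0.52118102 -0.22784043  0.41299743]
[('nose', [0.5625, -0.1838, 0.0393], 0.88), ('lane_mouth', [0.424, -0.3302, 0.0051], 0.64), ('lane_tub_centre', [0.4733, -0.2762, 0.0369], 0.91), ('trigger_pad', [0.5305, -0.0944, 0.0433], 0.89)]
95 [(216.5, 52), (217.5, 104), (219.5, -67), (220.5, -46), (224.5, 69), (225.5, 45), (276.5, -52), (277.5, -34), (281.5, 42), (282.5, 70), (285.5, -92), (286.5, -64)]
105 [(217.5, 133), (219.5, -42), (225.5, 54), (276.5, -68), (278.5, 48), (284.5, -42), (285.5, -121)]
170 [(219.5, 85), (220.5, 41), (226.5, 32), (228.5, -51), (276.5, 44), (277.5, 48), (283.5, -111), (284.5, -40)]
205 [(220.5, 120), (221.5, 34), (222.5, -46), (226.5, -31), (227.5, -31), (270.5, -39), (271.5, 41), (276.5, 37), (281.5, -36), (282.5, -101), (283.5, -41)]
245 [(67.5, 89), (68.5, 94), (126.5, -39), (133.5, -50), (134.5, -41), (212.5, 32), (213.5, 59), (220.5, -49), (221.5, -95)]
270 [(55.5, -31), (56.5, -111), (57.5, -48), (67.5, 157), (68.5, 47), (133.5, -50), (134.5, -89), (135.5, 32), (149.5, -31), (151.5, 36), (213.5, 83), (220.5, -49), (221.5, -96)]
```

```bash
python3 - <<'E'
from h import *
print(state()['ee_pos']);P=optics.camera_params('wrist')
def fit(pairs):  # left/right pixel pairs at height z -> centre line
    m=np.array([(ray('wrist',(l,v),z,P)[:2]+ray('wrist',(r,v),z,P)[:2])/2 for v,l,r,z in pairs]);w=[np.linalg.norm(ray('wrist',(l,v),z,P)[:2]-ray('wrist',(r,v),z,P)[:2]).round(4) for v,l,r,z in pairs]
    return m,w
m,w=fit([(95,217.2,286,.013),(105,217.5,285.5,.013),(170,220,283.7,.013),(205,220.5,282.5,.013)])
print('guides outer w',w);d=m[0]-m[-1];a=np.arctan2(d[1],d[0]);print('lane yaw',np.degrees(a),m[0])
t,w=fit([(170,228.5,277,.067),(205,227,276.7,.067)]);print('lid w',w)
u=np.array([np.cos(a),np.sin(a)]);v=np.array([-u[1],u[0]])
f=ray('wrist',(258,134.3),.067,P)[:2];b=ray('wrist',(258,213.4),.067,P)[:2]
print('tub front/back along',(f-m[0])@u,(b-m[0])@u,'lat',(t-m[0])@v)
for c in ((245,68),(270,67.8)):
  for z in (.022,.06): print('nose edge z',z,(ray('wrist',c,z,P)[:2]-m[0])@u)
n=np.array([.564,-.1855]);print('nose fit',(n-m[0])@u,(n-m[0])@v)
E
```

```text
[ 0.47037729 -0.27895699  0.25008424]
guides outer w [np.float64(0.0922), np.float64(0.0919), np.float64(0.0915), np.float64(0.0921)]
lane yaw 45.347145893082086 [ 0.54142305 -0.20425242]
lid w [np.float64(0.0602), np.float64(0.0639)]
tub front/back along -0.04857946757602093 -0.14883127799549595 lat [-0.00170869 -0.00064605]
nose edge z 0.022 0.03189359943691456
nose edge z 0.06 0.025870086347683383
nose edge z 0.022 0.03220630271746678
nose edge z 0.06 0.0261523471149707
nose fit 0.029207352407968856 -0.002881364242173789
```

The centre line gives lane yaw 45.35°, tub centre (0.4727, -0.2755), and a gap to the nose of about 78 mm. That agrees with the networks and the 40–90 mm given.

```bash
python3 - <<'E'
from h import *
plan([.4727,-.2755,.042],np.radians(135.35))
E
```

```text
t 2.60 q7 -0.43 q1 0.66 turn [ 0.02 -0.   -0.04] shift [ 0.2081 -0.0009 -0.0041]
```

Request:
servo_tool --increments "0 0 0 0.06 -0.001 -0.004 0.0878; 0 0 0 0.11 -0.001 -0.004 0.0878; 0 0 0 0.15 -0.001 -0.004 0.0878; 0 0 0 0.18 -0.001 -0.004 0.0878; 0 0 0 0.208 -0.001 -0.004 0.0878"

```text
t: 3.22
ee_pos: [0.4725, -0.275, 0.0406]
tcp_rot: [1.755, 0.735, -1.755]
wrist_force: [-0.5, -0.2, 0.7]
width: 0.0876
```

Request:
servo_tool --increments "0 0 0 0 0 0 0.0878; 0 0 0 0 0 0 0.0878; 0 0 0 0 0 0 0.055; 0 0 0 0 0 0 0.055; 0 0 0 0 0 0 0.055" --squeeze 12

```text
t: 3.85
ee_pos: [0.473, -0.275, 0.0422]
tcp_rot: [1.756, 0.734, -1.754]
wrist_force: [1.5, -2.0, 1.5]
width: 0.0609
```

Request:
servo_tool --increments "0 0 0 0 0 0 0.055; 0 0 0 0 0 0 0.055; 0 0 0 0 0 0 0.055"

```text
t: 4.22
ee_pos: [0.4732, -0.2752, 0.0422]
tcp_rot: [1.755, 0.733, -1.754]
wrist_force: [0.7, -1.2, 6.5]
width: 0.0598
```

Request:
servo_tool --increments "0 0 0 0 0 -0.015 0.055; 0 0 0 0 0 -0.032 0.055; 0 0 0 0 0 -0.05 0.055; 0 0 0 0 0 -0.062 0.055; 0 0 0 0 0 -0.07 0.055"

```text
t: 4.85
ee_pos: [0.5215, -0.2251, 0.0418]
tcp_rot: [1.753, 0.734, -1.757]
wrist_force: [-3.5, -3.9, 7.7]
width: 0.06
```

Request:
servo_tool --increments "0 0 0 0 0 0 0.055; 0 0 0 0 0 0 0.055; 0 0 0 0 0 -0.002 0.055; 0 0 0 0 0 -0.004 0.055; 0 0 0 0 0 -0.005 0.055"

```text
t: 5.48
ee_pos: [0.5228, -0.2239, 0.042]
tcp_rot: [1.751, 0.732, -1.761]
wrist_force: [-8.6, -7.4, 13.5]
width: 0.0599
```

Request:
servo_tool --increments "0 0 0 0 0 -0.002 0.055; 0 0 0 0 0 -0.003 0.055; 0 0 0 0 0 -0.003 0.055"

```text
t: 5.85
ee_pos: [0.5248, -0.2221, 0.0422]
tcp_rot: [1.752, 0.732, -1.761]
wrist_force: [-8.5, -6.0, 14.3]
width: 0.0598
```

```bash
python3 - <<'E'
from h import *
s=state();print(s['ee_pos'],s['wrist_force'])
for c in ('wrist','top','scene'):
    P=optics.camera_params(c);im=optics.snapshot(c);cv2.imwrite(f'pics/{c}3.png',im[...,::-1])
    print(c,[(n,np.round(d['xyz'],4).tolist(),round(d['p'],2)) for n in ['nose','lane_tub_centre'] for d in optics.tip_of(n,c)][:4])
E
```

```text
[ 0.52483763 -0.22205463  0.04217246] [-8.47174689 -6.03792275 14.28173462]
wrist [('nose', [0.5609, -0.1887, 0.0415], 0.83)]
top [('nose', [0.5596, -0.1868, 0.0446], 0.72), ('lane_tub_centre', [0.5208, -0.2245, 0.0378], 0.71)]
scene [('nose', [0.5646, -0.1845, 0.0389], 0.9), ('nose', [0.5291, -0.0972, 0.0446], 0.37), ('lane_tub_centre', [0.5197, -0.2242, 0.0371], 0.97)]
```

View pics/wrist3.png

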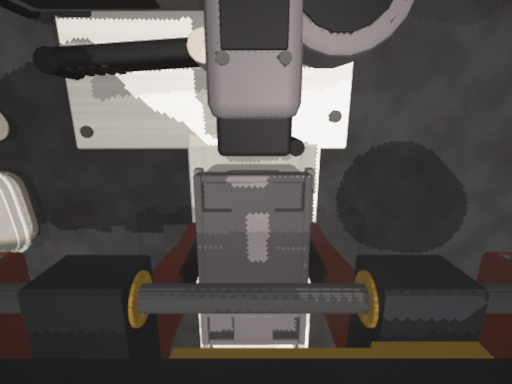

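The tub's front lid edge is at row 172 and the nose's lower edge at row 155, so there is still a gap. I'll quantify it.

```bash
python3 - <<'E'
from h import *
s=state();P=optics.camera_params('wrist');u=np.array([np.cos(np.radians(45.35)),np.sin(np.radians(45.35))])
v=np.array([-u[1],u[0]]);o=s['ee_pos'][:2]
for l,p,z in [('tub front',(255,171),.067),('nose bottom-z',(255,155),.022),('nose top-z',(255,155),.060),('guide endL',(193,222),.013),('guide R',(318,222),.013),('plate line',(255,148),.005),('lidL',(196,200),.067),('lidR',(312,200),.067)]:
    d=ray('wrist',p,z,P)[:2]-o;print(l,(d@u).round(4),(d@v).round(4))
E
```

```text
tub front 0.0481 -0.0008
nose bottom-z 0.0501 -0.0011
nose top-z 0.0551 -0.0009
guide endL 0.0004 0.0436
guide R 0.0005 -0.0469
plate line 0.0528 -0.0012
lidL 0.0331 0.0291
lidR 0.0332 -0.0298
```

Request:
servo_tool --increments "0 0 0 -0.001 0 -0.001 0.055; 0 0 0 -0.001 0 -0.002 0.055; 0 0 0 -0.001 0 -0.003 0.055; 0 0 0 -0.001 0 -0.004 0.055; 0 0 0 -0.001 0 -0.004 0.055"

```text
t: 6.92
ee_pos: [0.5303, -0.2159, 0.0424]
tcp_rot: [1.755, 0.736, -1.755]
wrist_force: [-0.1, 0.2, -1.9]
width: 0.0599
```

Request:
servo_tool --increments "0 0 0 0 0 -0.001 0.055; 0 0 0 0 0 -0.002 0.055; 0 0 0 0 0 -0.003 0.055; 0 0 0 0 0 -0.003 0.055"

```text
t: 7.42
ee_pos: [0.5306, -0.2156, 0.0424]
tcp_rot: [1.753, 0.734, -1.759]
wrist_force: [-4.9, -3.4, 0.1]
width: 0.0599
```

Request:
servo_tool --increments "0 0 0 0 0 -0.001 0.055; 0 0 0 0 0 -0.002 0.055; 0 0 0 0 0 -0.003 0.055; 0 0 0 0 0 -0.003 0.055"

```text
t: 7.92
ee_pos: [0.5307, -0.2153, 0.042]
tcp_rot: [1.751, 0.732, -1.763]
wrist_force: [-7.7, -6.7, 0.7]
width: 0.0599
```

```bash
python3 - <<'E'
from h import *
s=state();print(s['ee_pos'],s['wrist_force'])
P=optics.camera_params('wrist');im=optics.snapshot('wrist');cv2.imwrite('pics/w4.png',im[...,::-1])
u=np.array([np.cos(np.radians(45.35)),np.sin(np.radians(45.35))]);v=np.array([-u[1],u[0]])
g=cv2.cvtColor(im,cv2.COLOR_RGB2GRAY)
for c in (230,280): print(c,g[110:200,c].tolist())
for c in ('top','scene'):
    optics.snapshot(c);o={n:optics.tip_of(n,c)[0]['xyz'] for n in ['nose','lane_tub_centre']};d=np.array(o['lane_tub_centre'])-o['nose'];print(c,o,d[:2]@u,d[:2]@v,d[2])
E
```

```text
[ 0.53065969 -0.21530136  0.04199689] [-7.66358051 -6.6970628   0.69889778]
230 [155, 156, 155, 154, 155, 155, 155, 156, 155, 156, 156, 156, 156, 154, 152, 150, 147, 144, 142, 139, 137, 135, 132, 130, 124, 116, 103, 78, 61, 61, 61, 62, 61, 61, 60, 60, 61, 61, 59, 59, 59, 61, 60, 59, 59, 60, 60, 59, 58, 59, 58, 59, 58, 58, 58, 58, 58, 58, 56, 54, 48, 46, 40, 58, 69, 66, 93, 129, 154, 148, 120, 104, 119, 117, 101, 97, 103, 105, 105, 105, 101, 102, 105, 104, 105, 99, 101, 104, 104, 104]
280 [167, 167, 167, 166, 166, 166, 166, 166, 166, 166, 167, 166, 167, 164, 162, 158, 155, 151, 149, 144, 140, 137, 133, 129, 125, 113, 94, 77, 68, 68, 69, 70, 70, 70, 69, 70, 69, 67, 69, 68, 68, 67, 67, 68, 69, 68, 69, 69, 68, 67, 68, 67, 67, 66, 67, 66, 66, 67, 65, 54, 39, 32, 34, 58, 67, 67, 80, 96, 106, 108, 105, 104, 100, 92, 97, 104, 105, 105, 105, 105, 105, 104, 103, 104, 105, 104, 104, 104, 105, 103]
top {'nose': [0.5617, -0.1901, 0.0427], 'lane_tub_centre': [0.5275, -0.2173, 0.0349]} -0.04338531021432767 0.005214868896391913 -0.007800000000000001
scene {'nose': [0.5619, -0.1855, 0.0403], 'lane_tub_centre': [0.4215, -0.3276, 0.0029]} -0.19976128170734708 1.8183451383147092e-05 -0.0374
```

The tub is in contact: the arm has stalled at about 10 N and no gap shows. I'll relax the push, open and rise.

Request:
servo_tool --increments "0 0 0 0 0 0.002 0.055; 0 0 0 0 0 0.004 0.06; 0 0 0 0 0 0.004 0.07; 0 0 0 0 0 0.004 0.0878; 0 0 0 0 0 0.004 0.0878"

```text
t: 8.9
ee_pos: [0.5323, -0.2145, 0.043]
tcp_rot: [1.756, 0.735, -1.753]
wrist_force: [-0.5, -1.1, 0.3]
width: 0.0856
```

Request:
servo_tool --increments "0 0 0 0 0 0 0.0878; 0 0 0 -0.02 0 0 0.0878; 0 0 0 -0.05 0 0 0.0878; 0 0 0 -0.10 0 0 0.0878; 0 0 0 -0.13 0 0 0.0878"

```text
t: 9.52
ee_pos: [0.5325, -0.215, 0.1751]
tcp_rot: [1.756, 0.733, -1.752]
wrist_force: [-0.5, -0.7, 0.1]
width: 0.0881
```

Request:
servo_tool --increments "0 0 0 0 0 0 0.0878; 0 0 0 0 0 0 0.0878"

```text
t: 9.78
ee_pos: [0.531, -0.2148, 0.1718]
tcp_rot: [1.754, 0.736, -1.756]
wrist_force: [-0.3, 0.2, -0.5]
width: 0.0875
```

```bash
python3 - <<'E'
from h import *
s=state();print(s['ee_pos'])
P=optics.camera_params('wrist');im=optics.snapshot('wrist');cv2.imwrite('pics/w5.png',im[...,::-1])
u=np.array([np.cos(np.radians(45.35)),np.sin(np.radians(45.35))]);v=np.array([-u[1],u[0]])
n=np.array([.5307,-.2153])+.050*u;print('nose from contact',n)
for k,q in dict(nose=[0,0,.06],pad=[.043,.084,.056],grip1=[.1,.13,.065],grip2=[.075,.13,.065],tubFL=[0,.03,.067],tubBR=[-.1,-.03,.067]).items(): print(k,proj(P,[*(n+q[0]*u+q[1]*v),q[2]]).round(1))
for nm in ['nose','trigger_pad','grip_back','lane_tub_centre']: print(nm,[(np.round([(np.array(d['xyz'])[:2]-n)@u,(np.array(d['xyz'])[:2]-n)@v],4).tolist(),round(d['p'],2)) for d in optics.tip_of(nm,'wrist')])
plan([*(n+.079*u+.084*v),.17],np.radians(45.35))
E
```

```text
[ 0.53098498 -0.21475906  0.17183335]
nose from contact [ 0.56583871 -0.17972935]
nose [253.6 143.7]
pad [163.8  96.4]
grip1 [100.9  24.4]
grip2 [105.   56.6]
tubFL [221.6 144.2]
tubBR [282.3 242.6]
nose [([-0.006, -0.0032], 0.85)]
trigger_pad [([0.0345, 0.0807], 0.79)]
grip_back [([0.0963, 0.0861], 0.92)]
lane_tub_centre [([-0.0537, -0.0007], 0.94)]
t 10.03 q7 -0.62 q1 0.50 turn [-8.991e+01 -4.000e-02  1.100e-01] shift [ 0.0016 -0.0836 -0.1285]
```

View pics/w5.png

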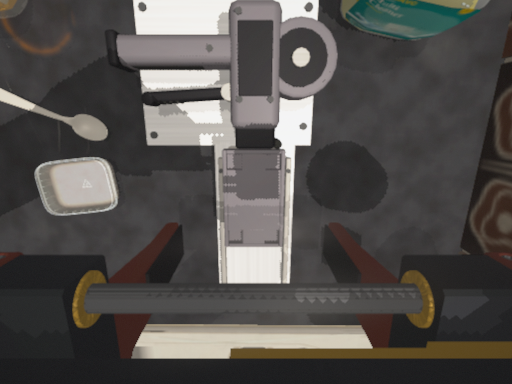

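The tub is flush with the nose (rows 149/150). The trigger lever spans rows 90–104 and the grip bar rows 35–69. Working out the jaw position from those edges.

```bash
python3 - <<'E'
from h import *
P=optics.camera_params('wrist');g=cv2.imread('pics/w5.png',0).astype(int)
for c in (160,175): d=np.diff(g[15:125,c]);print(c,[(15.5+i,int(d[i])) for i in range(len(d)) if abs(d[i])>18])
u=np.array([np.cos(np.radians(45.35)),np.sin(np.radians(45.35))]);v=np.array([-u[1],u[0]]);n=np.array([.5658,-.1797])
for l,p,z in [('grip back',(165,35.5),.065),('grip front',(165,69.5),.065),('trig front',(165,104),.056),('trig front low',(165,104),.03),('grip end',(107,50),.05),('trig end',(145,98),.056),('tub front',(253,150),.067),('tub back',(253,245.5),.067),('lidL',(221.5,190),.067),('lidR',(286,190),.067),('nose',(253,148),.06)]:
    d=ray('wrist',p,z,P)[:2]-n;print(l,(d@u).round(4),(d@v).round(4))
E
```

```text
160 [(33.5, -50), (34.5, -86), (65.5, -19), (68.5, 42), (69.5, 127), (70.5, 31), (87.5, -32), (88.5, -25), (89.5, -20), (90.5, -58), (91.5, -60), (103.5, 66), (104.5, 43)]
175 [(33.5, -48), (34.5, -88), (65.5, -19), (68.5, 62), (69.5, 113), (70.5, 26), (86.5, -30), (87.5, -28), (88.5, -22), (89.5, -60), (90.5, -58), (102.5, 68), (103.5, 37), (113.5, 20)]
grip back 0.0917 0.0762
grip front 0.0648 0.0784
trig front 0.0363 0.0834
trig front low 0.0374 0.0912
grip end 0.0834 0.1346
trig end 0.0415 0.1017
tub front -0.0052 0.0006
tub back -0.1032 0.0002
lidL -0.0441 0.0312
lidR -0.0439 -0.0319
nose -0.004 0.0006
```

Request:
servo_tool --increments "-10 0 0 0 -0.017 -0.025 0.0878; -20 0 0 0 -0.034 -0.05 0.0878; -30 0 0 0 -0.05 -0.075 0.0878; -40 0 0 0 -0.067 -0.1 0.0878; -50 0 0 0 -0.084 -0.1215 0.0878"

```text
t: 10.65
ee_pos: [0.557, -0.0682, 0.1722]
tcp_rot: [1.135, 1.256, -1.135]
wrist_force: [0.2, 0.2, -0.7]
width: 0.088
```

Request:
servo_tool --increments "-10 0 0 0 0 0 0.0878; -20 0 0 0 0 0 0.0878; -30 0 0 0 0 0 0.0878; -40 0 0 0 0 0 0.0878; -40 0 0 0 0 0 0.0878"

```text
t: 11.28
ee_pos: [0.5568, -0.0695, 0.1721]
tcp_rot: [0.61, 1.485, -0.609]
wrist_force: [0.2, -0.4, 0.7]
width: 0.0877
```

Request:
servo_tool --increments "0 0 0 0 0 0 0.0878; 0 0 0 0 0 0 0.0878"

```text
t: 11.52
ee_pos: [0.557, -0.0694, 0.1726]
tcp_rot: [0.609, 1.484, -0.61]
wrist_force: [0.1, 0.0, -0.6]
width: 0.0876
```

```bash
python3 - <<'E'
from h import *
u=np.array([np.cos(np.radians(45.35)),np.sin(np.radians(45.35))]);v=np.array([-u[1],u[0]]);n=np.array([.5658,-.1797])
plan([*(n+.072*u+.084*v),.03],np.radians(45.35))
P=optics.camera_params('wrist');im=optics.snapshot('wrist');cv2.imwrite('pics/w6.png',im[...,::-1])
s=state();print(s['ee_pos'],np.abs(s['joint_velocities']).max())
for nm in ['nose','trigger_pad','grip_back','lane_tub_centre','honey_centre','base_tub_centre']: print(nm,[(np.round([(np.array(d['xyz'])[:2]-n)@u,(np.array(d['xyz'])[:2]-n)@v],4).tolist(),round(d['p'],2)) for d in optics.tip_of(nm,'wrist')])
E
```

```text
t 11.53 q7 0.53 q1 0.53 turn [-0.02 -0.    0.01] shift [ 0.1426 -0.0003 -0.0002]
[ 0.55702128 -0.06935788  0.17263718] 0.009274707492025198
nose [([-0.0061, -0.001], 0.69)]
trigger_pad [([0.0354, 0.0818], 0.82)]
grip_back [([0.0927, 0.082], 0.82)]
lane_tub_centre []
honey_centre [([-0.0034, -0.0046], 0.46)]
base_tub_centre [([0.2889, 0.2041], 0.56)]
```

View pics/w6.png

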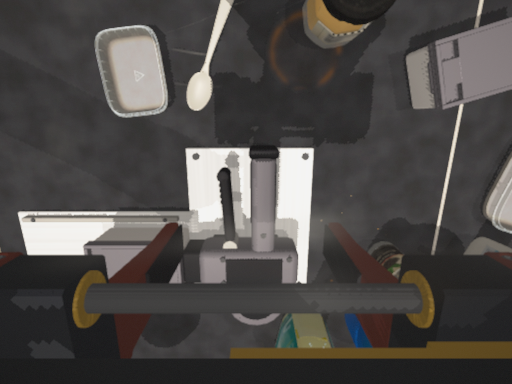

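Jaws are centred over trigger (226,205) and grip (262,200). Descending.

Request:
servo_tool --increments "0 0 0 0.05 0 0 0.0878; 0 0 0 0.09 0 0 0.0878; 0 0 0 0.12 0 0 0.0878; 0 0 0 0.14 0 0 0.0878; 0 0 0 0.14 0 0 0.0878"

```text
t: 12.5
ee_pos: [0.5563, -0.0693, 0.0317]
tcp_rot: [0.608, 1.486, -0.609]
wrist_force: [-0.1, -0.6, 0.8]
width: 0.0879
```

Request:
servo_tool --increments "0 0 0 0 0 0 0.074; 0 0 0 0 0 0 0.066; 0 0 0 0 0 0 0.066" --squeeze 20

```text
t: 12.88
ee_pos: [0.557, -0.0703, 0.0334]
tcp_rot: [0.607, 1.483, -0.609]
wrist_force: [-2.1, -1.5, 2.6]
width: 0.0662
```

Request:
servo_tool --increments "0 0 0 0 0 0 0.04; 0 0 0 0 0 0 0.036; 0 0 0 0 0 0 0.036; 0 0 0 0 0 0 0.036; 0 0 0 0 0 0 0.036"

```text
t: 13.5
ee_pos: [0.5582, -0.0685, 0.0328]
tcp_rot: [0.609, 1.483, -0.606]
wrist_force: [4.6, 2.3, -3.8]
width: 0.0425
```

The opening is 42.5 mm, which matches the 42 mm given for fully squeezed. Holding briefly, then releasing.

Request:
servo_tool --increments "0 0 0 0 0 0 0.036; 0 0 0 0 0 0 0.036; 0 0 0 0 0 0 0.036"

```text
t: 13.88
ee_pos: [0.5582, -0.0685, 0.0328]
tcp_rot: [0.609, 1.482, -0.606]
wrist_force: [5.2, 2.0, -5.4]
width: 0.0424
```

Request:
servo_tool --increments "0 0 0 0 0 0 0.0878; 0 0 0 0 0 0 0.0878; 0 0 0 0 0 0 0.0878; 0 0 0 0 0 0 0.0878; 0 0 0 0 0 0 0.0878"

```text
t: 14.5
ee_pos: [0.5571, -0.0687, 0.0327]
tcp_rot: [0.608, 1.484, -0.607]
wrist_force: [-0.0, 0.3, -0.3]
width: 0.0865
```

Request:
servo_tool --increments "0 0 0 -0.03 0 0 0.0878; 0 0 0 -0.08 0 0 0.0878; 0 0 0 -0.14 0 0 0.0878; 0 0 0 -0.14 0 0 0.0878; 0 0 0 -0.14 0 0 0.0878"

```text
t: 15.12
ee_pos: [0.5566, -0.0694, 0.1722]
tcp_rot: [0.608, 1.484, -0.608]
wrist_force: [-0.3, -0.3, -0.1]
width: 0.0878
```

```bash
python3 - <<'E'
from h import *
u=np.array([np.cos(np.radians(45.35)),np.sin(np.radians(45.35))]);v=np.array([-u[1],u[0]]);n=np.array([.5616,-.1840])
im=optics.snapshot('wrist');cv2.imwrite('pics/w7.png',im[...,::-1])
for c in ('wrist','top','scene'):
    if c!='wrist': optics.snapshot(c)
    for nm in ['lane_tub_centre','trigger_pad']: print(c,nm,[(np.round([(np.array(d['xyz'])[:2]-n)@u,(np.array(d['xyz'])[:2]-n)@v],4).tolist(),round(d['p'],2)) for d in optics.tip_of(nm,c)])
a=cv2.imread('pics/w6.png')[130:260,60:320];b=im[130:260,60:320,::-1];cv2.imwrite('pics/cmp.png',cv2.resize(np.vstack([a,b]),None,fx=2,fy=2))
E
```

```text
wrist lane_tub_centre [([-0.2004, -0.0058], 0.51)]
wrist trigger_pad [([0.0422, 0.0836], 0.91)]
top lane_tub_centre []
top trigger_pad [([0.0446, 0.0857], 0.62)]
scene lane_tub_centre [([-0.0472, -0.0017], 0.96)]
scene trigger_pad []
```

View pics/cmp.png

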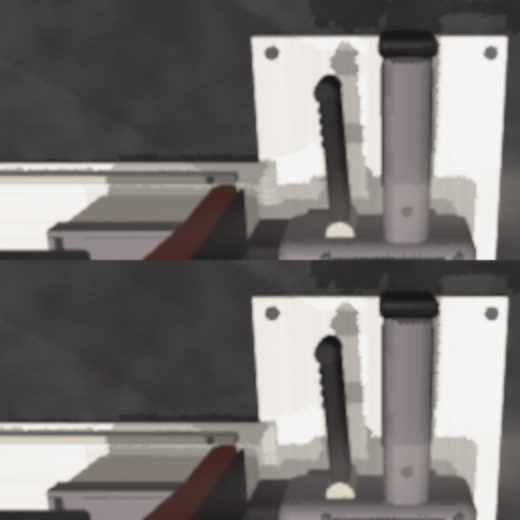

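The trigger has sprung back and the tub hasn't moved. I'll view the base tub from above before picking up the lane tub.

```bash
python3 - <<'E'
from h import *
plan([.62,.169,.26],np.radians(-25))
E
```

```text
t 15.57 q7 0.53 q1 0.54 turn [ 7.044e+01 -2.000e-02  4.000e-02] shift [-0.0878  0.2141 -0.1223]
```

Request:
servo_tool --increments "10 0 0 -0.03 0.035 -0.02 0.0878; 20 0 0 -0.06 0.07 -0.04 0.0878; 30 0 0 -0.0878 0.11 -0.062 0.0878; 40 0 0 -0.0878 0.16 -0.09 0.0878; 50 0 0 -0.0878 0.214 -0.122 0.0878"

```text
t: 16.2
ee_pos: [0.6211, 0.1692, 0.2609]
tcp_rot: [1.273, 1.165, -1.273]
wrist_force: [1.1, -0.6, -0.3]
width: 0.0877
```

Request:
servo_tool --increments "10 0 0 0 0 0 0.0878; 20 0 0 0 0 0 0.0878; 20.4 0 0 0 0 0 0.0878; 20.4 0 0 0 0 0 0.0878; 20.4 0 0 0 0 0 0.0878"

```text
t: 16.82
ee_pos: [0.6202, 0.1681, 0.2604]
tcp_rot: [1.522, 0.972, -1.522]
wrist_force: [0.8, 0.2, 0.2]
width: 0.0877
```

```bash
python3 - <<'E'
from h import *
s=state();print(s['ee_pos'],np.abs(s['joint_velocities']).max())
P=optics.camera_params('wrist');im=optics.snapshot('wrist');cv2.imwrite('pics/w8.png',im[...,::-1])
print(optics.tip_of('base_tub_centre','wrist'),optics.tip_of('honey_centre','wrist'))
p=proj(P,[.62,.169,.062]).astype(int);print(p)
import pickle;pickle.dump(P,open('P8.pkl','wb'))
hsv=cv2.cvtColor(im,cv2.COLOR_RGB2HSV);print(im[p[1]-10:p[1]+11:10,p[0]-10:p[0]+11:10].tolist())
E
```

```text
[0.62022882 0.16814155 0.26044657] 0.008925328042108036
[{'xyz': [0.6411, 0.3329, 0.0311], 'p': 0.77}, {'xyz': [0.62, 0.1706, 0.0319], 'p': 0.71}] [{'xyz': [0.4844, 0.1151, 0.0524], 'p': 0.65}]
[252 175]
[[[206, 195, 195], [208, 196, 196], [210, 198, 199]], [[207, 195, 196], [209, 195, 197], [209, 197, 198]], [[206, 192, 193], [208, 194, 196], [209, 197, 197]]]
```

View pics/w8.png

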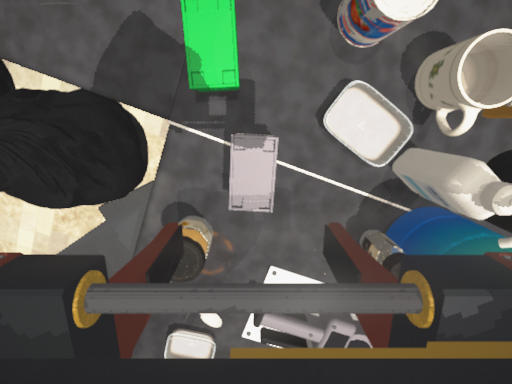

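The base tub lid (white-grey) spans about (231,134)-(276,136)-(273,212)-(229,210), nearly aligned with the tool. Fitting its edges.

```bash
python3 - <<'E'
from h import *
import pickle
P=pickle.load(open('P8.pkl','rb'));im=cv2.imread('pics/w8.png');g=cv2.cvtColor(im,cv2.COLOR_BGR2GRAY).astype(float)
def cross(prof,o,rev=False):
    th=120; idx=range(len(prof)-1)
    for i in (reversed(idx) if rev else idx):
        a,b=prof[i],prof[i+1]
        if (a-th)*(b-th)<0 : return o+i+(th-a)/(b-a)
W=lambda p:ray('wrist',p,.062,P)[:2]
rows=[155,165,172,180,195,200];L=[];Rr=[]
for r in rows:
    # walk outward from lid interior
    l=cross(g[r,215:252],215,True);rr=cross(g[r,252:290],252);L.append(W((l,r)));Rr.append(W((rr,r)));print(r,round(l,1),round(rr,1),end=' | ')
print()
F=[];B=[]
for c in [238,245,252,260,267]:
    f=cross(g[120:170,c],120,True);b=cross(g[175:225,c],175);F.append(W((c,f)));B.append(W((c,b)));print(c,round(f,1),round(b,1),end=' | ')
print()
L,Rr,F,B=map(np.array,(L,Rr,F,B))
def fit(X): 
    x,y,vx,vy=[0]*4; o=cv2.fitLine(X.astype(np.float32),cv2.DIST_L1,0,.01,.01).ravel(); return o[2:],np.degrees(np.arctan2(o[1],o[0]))%180
for k,X in dict(L=L,R=Rr,F=F,B=B).items(): print(k,fit(X)[0],fit(X)[1])
print('width',np.linalg.norm(L-Rr,axis=1).round(4),'len',np.linalg.norm(F-B,axis=1).round(4));print('centre LR',((L+Rr)/2).mean(0),'FB',((F+B)/2).mean(0))
E
```

```text
Traceback (most recent call last):
  File "h.py", line 14, in ray
    P=P or optics.camera_params(c); E=P['extrinsics']; d=np.linalg.solve(P['mtx'],[*uv,1]); d=E[:3,:3].T@[d[0],-d[1],-d[2]]
                                                         ~~~~~~~~~~~~~~~^^^^^^^^^^^^^^^^^^
numpy._core._exceptions._UFuncInputCastingError: Cannot cast ufunc 'solve1' input 1 from dtype('O') to dtype('float64') with casting rule 'same_kind'
```

```bash
cat > lid.py <<'E'
from h import *
def lid(im,P,box,z,th):
    x0,y0,x1,y1=box; g=cv2.cvtColor(im,cv2.COLOR_BGR2GRAY)[y0:y1,x0:x1]
    g=cv2.resize(g,None,fx=4,fy=4,interpolation=cv2.INTER_CUBIC)
    m=(g>th).astype(np.uint8); m=cv2.morphologyEx(m,cv2.MORPH_CLOSE,np.ones((25,25)));m=cv2.morphologyEx(m,cv2.MORPH_OPEN,np.ones((41,41)))
    c=max(cv2.findContours(m,0,cv2.CHAIN_APPROX_NONE)[0],key=cv2.contourArea).reshape(-1,2)
    px=(c+.5)/4-.5+[x0,y0]
    w=np.array([ray('wrist',p,z,P)[:2] for p in px],np.float32)
    (cx,cy),(a,b),an=cv2.minAreaRect(w*1000)
    if a<b: an+=90
    return np.array([cx,cy])/1000,sorted((a,b)),an%180
E
python3 - <<'E'
from lid import *
import pickle
P=pickle.load(open('P8.pkl','rb'));im=cv2.imread('pics/w8.png')
for th in (90,110,130): print(th,lid(im,P,(205,115,300,230),.062,th))
g=cv2.cvtColor(im,cv2.COLOR_BGR2GRAY)
for r in (160,195): print(r,g[r,220:290].tolist())
for c in (240,262): print(c,g[122:225,c].tolist())
E
```

```text
90 (array([0.62958832, 0.16617252]), [82.62114715576172, 104.79654693603516], 62.23391342163086)
110 (array([0.62109924, 0.17062965]), [62.43568420410156, 101.96244812011719], 62.467254638671875)
130 (array([0.62090814, 0.17033571]), [61.7896842956543, 99.9691162109375], 62.42152404785156)
160 [90, 90, 92, 79, 66, 67, 66, 66, 66, 65, 151, 194, 186, 188, 198, 198, 198, 197, 198, 197, 198, 198, 199, 199, 199, 199, 199, 198, 199, 199, 200, 201, 200, 201, 200, 201, 201, 201, 201, 202, 201, 202, 201, 202, 203, 202, 202, 202, 203, 204, 203, 204, 203, 176, 178, 199, 215, 220, 181, 118, 92, 92, 93, 92, 93, 93, 93, 92, 93, 90]
195 [81, 83, 83, 84, 85, 86, 85, 85, 88, 149, 185, 165, 165, 182, 181, 178, 178, 183, 178, 174, 179, 184, 179, 179, 184, 179, 181, 185, 185, 185, 185, 185, 180, 189, 191, 186, 181, 177, 182, 181, 177, 182, 187, 182, 183, 187, 182, 184, 187, 182, 167, 164, 174, 152, 100, 73, 73, 73, 73, 74, 76, 75, 77, 78, 79, 81, 80, 83, 81, 80]
240 [60, 62, 61, 62, 63, 62, 63, 64, 64, 63, 63, 118, 115, 122, 133, 115, 106, 122, 132, 131, 131, 132, 132, 132, 176, 198, 165, 129, 175, 200, 200, 200, 199, 198, 198, 198, 197, 198, 198, 198, 197, 198, 197, 198, 199, 198, 199, 198, 199, 198, 199, 199, 198, 199, 199, 199, 200, 198, 198, 198, 197, 196, 196, 196, 196, 196, 197, 196, 196, 196, 196, 196, 190, 179, 174, 174, 173, 172, 173, 173, 173, 173, 173, 139, 93, 91, 150, 172, 132, 86, 80, 80, 79, 77, 76, 76, 75, 76, 76, 75, 77, 76, 76]
262 [92, 92, 77, 63, 63, 62, 63, 63, 61, 62, 61, 60, 77, 86, 118, 133, 122, 126, 132, 132, 133, 130, 132, 131, 144, 151, 177, 198, 182, 196, 206, 202, 202, 202, 203, 202, 203, 203, 201, 202, 201, 202, 202, 202, 202, 202, 201, 201, 201, 201, 201, 201, 201, 201, 201, 200, 200, 200, 201, 200, 201, 201, 200, 201, 201, 200, 199, 200, 198, 199, 199, 199, 199, 187, 178, 177, 177, 176, 182, 180, 176, 176, 175, 175, 184, 142, 90, 166, 195, 147, 96, 92, 92, 93, 92, 93, 94, 94, 93, 89, 88, 89, 91]
```

Base tub: centre (0.621, 0.1705), yaw 62.4°, with the fitted size 62×100 mm matching. Going back over the lane tub at the same relative height, so the camera bias cancels.

```bash
python3 - <<'E'
from h import *
plan([.5277,-.2183,.265],np.radians(-44.65))
E
```

```text
t 16.98 q7 -0.97 q1 -0.01 turn [19.71 -0.    0.  ] shift [-0.0046  0.0791  0.3895]
```

Request:
servo_tool --increments "4 0 0 0 0.01 0.055 0.0878; 8 0 0 -0.004 0.022 0.11 0.0878; 12 0 0 -0.004 0.034 0.17 0.0878; 16 0 0 -0.004 0.046 0.23 0.0878; 19.7 0 0 -0.005 0.058 0.285 0.0878"

```text
t: 17.6
ee_pos: [0.5517, -0.1168, 0.2657]
tcp_rot: [1.758, 0.731, -1.757]
wrist_force: [0.7, 0.1, 0.6]
width: 0.0877
```

```bash
python3 - <<'E'
from h import *
plan([.5277,-.2183,.265],np.radians(-44.65))
E
```

```text
t 17.60 q7 -0.78 q1 0.38 turn [-0.15 -0.   -0.03] shift [0.0008 0.0546 0.0889]
```

Request:
servo_tool --increments "0 0 0 0 0.025 0.04 0.0878; 0 0 0 0 0.045 0.075 0.0878; 0 0 0 0 0.0546 0.089 0.0878; 0 0 0 0 0.0546 0.089 0.0878; 0 0 0 0 0.0546 0.089 0.0878"

```text
t: 18.23
ee_pos: [0.5296, -0.2139, 0.2655]
tcp_rot: [1.755, 0.736, -1.754]
wrist_force: [0.9, 0.1, -0.3]
width: 0.0878
```

```bash
python3 - <<'E'
from lid import *
s=state();print(s['ee_pos'],np.abs(s['joint_velocities']).max())
P=optics.camera_params('wrist');im=optics.snapshot('wrist');cv2.imwrite('pics/w9.png',im[...,::-1])
import pickle;pickle.dump(P,open('P9.pkl','wb'))
print(optics.tip_of('lane_tub_centre','wrist'))
g=cv2.cvtColor(im,cv2.COLOR_RGB2GRAY)
u=np.array([np.cos(np.radians(45.35)),np.sin(np.radians(45.35))]);v=np.array([-u[1],u[0]])
for q in ([.05,0],[-.05,0],[0,.03],[0,-.03]): print(q,proj(P,[*(np.array([.5277,-.2183])+q[0]*u+q[1]*v),.067]).round(1))
for c in (240,262): print(c,g[120:230,c].tolist())
for r in (160,180,195): print(r,g[r,215:295].tolist())
E
```

```text
[ 0.52956461 -0.21386168  0.26549759] 0.008256149868816117
[{'xyz': [0.5283, -0.2188, 0.0388], 'p': 0.55}]
[0.05, 0] [254.7 141. ]
[-0.05, 0] [254.3 215.9]
[0, 0.03] [231.6 179.7]
[0, -0.03] [277.4 179.9]
240 [87, 85, 82, 77, 84, 114, 135, 138, 138, 149, 163, 169, 172, 178, 182, 177, 184, 181, 171, 162, 133, 94, 96, 102, 89, 94, 102, 101, 102, 102, 102, 101, 102, 102, 101, 102, 91, 94, 99, 100, 100, 100, 100, 100, 99, 99, 99, 100, 117, 142, 151, 151, 150, 151, 151, 150, 151, 150, 150, 150, 150, 149, 149, 149, 149, 149, 150, 149, 149, 149, 148, 149, 149, 148, 149, 148, 148, 148, 143, 136, 131, 132, 132, 130, 130, 131, 130, 131, 131, 130, 131, 118, 86, 70, 115, 131, 186, 228, 235, 235, 235, 234, 234, 234, 234, 234, 234, 233, 233, 233]
262 [154, 149, 141, 131, 124, 109, 81, 66, 66, 65, 64, 64, 64, 65, 65, 65, 65, 63, 64, 58, 44, 61, 133, 154, 144, 149, 155, 154, 156, 155, 155, 155, 154, 154, 155, 155, 160, 157, 153, 154, 152, 153, 153, 152, 153, 153, 153, 153, 153, 152, 153, 153, 153, 153, 153, 153, 153, 153, 153, 153, 152, 152, 152, 151, 151, 150, 151, 152, 151, 150, 150, 150, 150, 150
[... 632 characters left out ...]
4, 115, 127, 148, 139, 140, 150, 150, 149, 150, 150, 150, 150, 151, 151, 151, 151, 150, 151, 152, 151, 151, 152, 153, 152, 152, 151, 152, 152, 153, 153, 153, 152, 152, 153, 152, 152, 152, 153, 153, 154, 153, 154, 152, 134, 138, 153, 153, 133, 160, 201, 214, 212, 236, 244, 217, 104, 67, 67, 68, 69, 69, 70, 71, 71]
195 [60, 62, 63, 62, 63, 62, 60, 55, 47, 52, 134, 162, 142, 128, 126, 123, 112, 122, 143, 143, 146, 149, 148, 148, 148, 148, 148, 148, 148, 148, 148, 149, 148, 148, 149, 149, 149, 149, 149, 149, 150, 149, 149, 150, 149, 149, 150, 150, 150, 149, 150, 151, 150, 151, 151, 151, 151, 151, 151, 143, 143, 156, 154, 123, 161, 192, 194, 212, 231, 232, 171, 56, 56, 55, 57, 55, 56, 58, 58, 58]
```

View pics/w9.png

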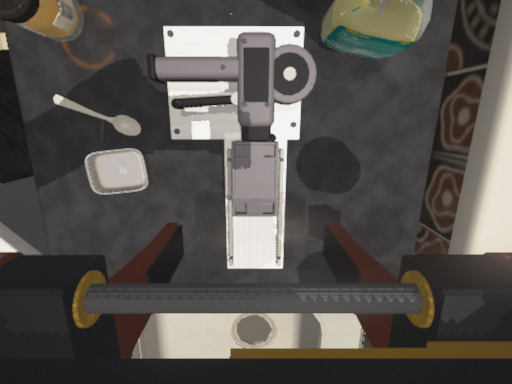

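The lane tub's edges (rows 141 and 216, columns 231.5 and 278) match the prediction for centre (0.5277, -0.2183) within half a pixel. Descending to grip.

```bash
python3 - <<'E'
from h import *
plan([.5277,-.2183,.042],np.radians(-44.65))
E
```

```text
t 18.32 q7 -0.58 q1 0.51 turn [ 0.17 -0.04  0.01] shift [0.2235 0.0018 0.0045]
```

Request:
servo_tool --increments "0.2 0 0 0.05 0.002 0.0045 0.0878; 0.2 0 0 0.1 0.002 0.0045 0.0878; 0.2 0 0 0.14 0.002 0.0045 0.0878; 0.2 0 0 0.17 0.002 0.0045 0.0878; 0.2 0 0 0.17 0.002 0.0045 0.0878"

```text
t: 18.95
ee_pos: [0.5258, -0.2189, 0.0935]
tcp_rot: [1.755, 0.736, -1.761]
wrist_force: [-0.3, -0.5, 0.6]
width: 0.0876
```

Request:
servo_tool --increments "0 0 0 0 0 0 0.0878; 0 0 0 0 0 0 0.0878"

```text
t: 19.2
ee_pos: [0.5282, -0.2208, 0.0971]
tcp_rot: [1.76, 0.729, -1.756]
wrist_force: [0.3, -0.3, 0.3]
width: 0.0876
```

```bash
python3 - <<'E'
from h import *
plan([.5277,-.2183,.042],np.radians(-44.65))
E
```

```text
t 19.20 q7 -0.64 q1 0.49 turn [-0.2  -0.07 -0.15] shift [ 0.0551 -0.0023 -0.0014]
```

Request:
servo_tool --increments "0 0 0 0.03 -0.001 -0.001 0.0878; 0 0 0 0.045 -0.002 -0.0015 0.0878; 0 0 0 0.055 -0.002 -0.0015 0.0878; 0 0 0 0.055 -0.002 -0.0015 0.0878; 0 0 0 0.055 -0.002 -0.0015 0.0878"

```text
t: 19.82
ee_pos: [0.5272, -0.2185, 0.0411]
tcp_rot: [1.759, 0.73, -1.758]
wrist_force: [-0.0, 0.7, 0.0]
width: 0.088
```

Request:
servo_tool --increments "0 0 0 0 0 0 0.0878; 0 0 0 0 0 0 0.0878; 0 0 0 0 0 0 0.0878"

```text
t: 20.2
ee_pos: [0.5268, -0.2183, 0.0407]
tcp_rot: [1.759, 0.73, -1.758]
wrist_force: [-0.0, -1.1, -0.0]
width: 0.0878
```

```bash
python3 - <<'E'
from h import *
plan([.5277,-.2183,.042],np.radians(-44.65))
E
```

```text
t 20.20 q7 -0.68 q1 0.47 turn [-0.22 -0.01 -0.02] shift [-0.0013  0.0006 -0.0007]
```

Within 1 mm. Gripping with 30 N and lifting straight up.

Request:
servo_tool --increments "0 0 0 0 0 0 0.06; 0 0 0 0 0 0 0.055; 0 0 0 0 0 0 0.055; 0 0 0 0 0 0 0.055; 0 0 0 0 0 0 0.055" --squeeze 30

```text
t: 20.82
ee_pos: [0.5269, -0.2185, 0.0405]
tcp_rot: [1.759, 0.73, -1.758]
wrist_force: [0.0, 0.0, -0.6]
width: 0.0597
```

Request:
servo_tool --increments "0 0 0 0 0 0 0.055; 0 0 0 0 0 0 0.055; 0 0 0 -0.004 0 0 0.055; 0 0 0 -0.01 0 0 0.055; 0 0 0 -0.02 0 0 0.055"

```text
t: 21.45
ee_pos: [0.5262, -0.218, 0.0607]
tcp_rot: [1.758, 0.732, -1.759]
wrist_force: [0.1, -0.4, -2.1]
width: 0.0598
```

Request:
servo_tool --increments "0 0 0 -0.03 0 0 0.055; 0 0 0 -0.07 0 0 0.055; 0 0 0 -0.11 0 0 0.055; 0 0 0 -0.14 0 0 0.055; 0 0 0 -0.14 0 0 0.055"

```text
t: 22.08
ee_pos: [0.5282, -0.2187, 0.2033]
tcp_rot: [1.761, 0.727, -1.754]
wrist_force: [-0.3, 0.5, -1.9]
width: 0.0601
```

```bash
python3 - <<'E'
from h import *
s=state();print(s['ee_pos'],s['wrist_force'],s['width']);plan([.621,.1705,.2],np.radians(-27.6))
E
```

```text
[ 0.52816216 -0.21866818  0.20334552] [-0.25201792  0.49774128 -1.93346145] 0.060139116794896794
t 22.07 q7 -0.60 q1 0.51 turn [-17.28  -0.09  -0.3 ] shift [ 0.0031 -0.2088 -0.3413]
```

Request:
servo_tool --increments "-3 0 0 0 -0.02 -0.035 0.055; -6 0 0 0 -0.045 -0.075 0.055; -9 0 0 0 -0.07 -0.115 0.055; -12 0 0 0 -0.095 -0.155 0.055; -14 0 0 0 -0.12 -0.195 0.055"

```text
t: 22.7
ee_pos: [0.5783, 0.0059, 0.1989]
tcp_rot: [1.591, 0.906, -1.595]
wrist_force: [0.7, 0.0, -2.5]
width: 0.0595
```

Request:
servo_tool --increments "0 0 0 0 0 0 0.055; 0 0 0 0 0 0 0.055"

```text
t: 22.95
ee_pos: [0.5783, 0.0038, 0.1991]
tcp_rot: [1.592, 0.905, -1.597]
wrist_force: [0.5, -0.5, -3.0]
width: 0.0596
```

```bash
python3 - <<'E'
from h import *
plan([.621,.1705,.2],np.radians(-27.6))
E
```

```text
t 22.95 q7 -0.81 q1 0.21 turn [-3.29  0.1   0.1 ] shift [-0.0011 -0.0489 -0.165 ]
```

Request:
servo_tool --increments "-1 0 0 0 -0.012 -0.04 0.055; -2 0 0 0 -0.025 -0.08 0.055; -3 0 0 0 -0.037 -0.12 0.055; -3.3 0 0 0 -0.046 -0.15 0.055; -3.3 0 0 0 -0.049 -0.165 0.055"

```text
t: 23.58
ee_pos: [0.6218, 0.1713, 0.1997]
tcp_rot: [1.553, 0.942, -1.555]
wrist_force: [0.5, -0.4, -2.1]
width: 0.06
```

Request:
servo_tool --increments "0 0 0 0.03 0 0 0.055; 0 0 0 0.06 0 0 0.055; 0 0 0 0.08 0 0 0.055; 0 0 0 0.08 0 0 0.055; 0 0 0 0.08 0 0 0.055"

```text
t: 24.2
ee_pos: [0.6226, 0.1712, 0.1215]
tcp_rot: [1.556, 0.941, -1.553]
wrist_force: [0.1, 0.4, -1.5]
width: 0.0602
```

```bash
python3 - <<'E'
from h import *
s=state();print(s['ee_pos'],s['wrist_force']);plan([.621,.1705,.11],np.radians(-27.6))
for c in ('top','scene'):
    im=optics.snapshot(c);cv2.imwrite(f'pics/{c}10.png',im[...,::-1])
    for n in ('lane_tub_centre','base_tub_centre'): print(c,n,[(np.round(d['xyz'],4).tolist(),round(d['p'],2)) for d in optics.tip_of(n,c)])
E
```

```text
[0.62257523 0.17115759 0.12147398] [ 0.0906545   0.38633456 -1.46088367]
t 24.20 q7 -1.07 q1 -0.06 turn [-0.01 -0.06 -0.06] shift [ 0.0115 -0.0011  0.0013]
top lane_tub_centre [([0.6216, 0.1726, 0.1179], 0.55)]
top base_tub_centre [([0.6406, 0.3372, 0.0311], 0.95), ([0.6162, 0.1703, 0.0327], 0.65), ([0.352, 0.6027, 0.0295], 0.56)]
scene lane_tub_centre [([0.6232, 0.1739, 0.1162], 0.57)]
scene base_tub_centre [([0.6172, 0.1681, 0.0344], 0.94), ([0.355, 0.5993, 0.0351], 0.81), ([0.643, 0.331, 0.0311], 0.62)]
```

Request:
servo_tool --increments "0 0 0 0 -0.001 0.001 0.055; 0 0 0 0.006 -0.001 0.0025 0.055; 0 0 0 0.015 -0.001 0.0025 0.055; 0 0 0 0.02 -0.001 0.0025 0.055; 0 0 0 0.02 -0.001 0.0025 0.055"

```text
t: 25.12
ee_pos: [0.6193, 0.1695, 0.0996]
tcp_rot: [1.553, 0.942, -1.555]
wrist_force: [-0.3, 0.3, -2.6]
width: 0.0599
```

```bash
python3 - <<'E'
from h import *
s=state();print(s['ee_pos'],s['wrist_force']);plan([.6206,.1697,.0915],np.radians(-27.6))
im=optics.snapshot('scene');p=proj(optics.camera_params('scene'),[.62,.17,.07]).astype(int);cv2.imwrite('pics/sc11.png',cv2.resize(im[p[1]-45:p[1]+45,p[0]-60:p[0]+60,::-1],None,fx=5,fy=5,interpolation=cv2.INTER_CUBIC))
E
```

```text
[0.61930273 0.16947605 0.09964374] [-0.32256939  0.33519963 -2.61646105]
t 25.12 q7 -1.08 q1 -0.06 turn [0.04 0.05 0.05] shift [ 0.0081  0.0011 -0.0008]
```

View pics/sc11.png

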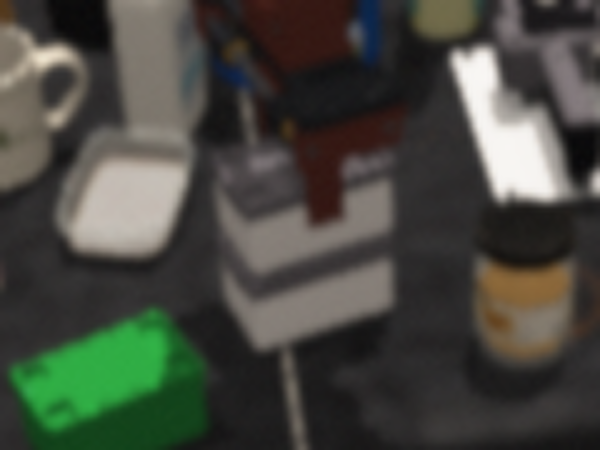

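The crop shows the upper tub aligned over the base tub's lid, with the honey jar standing at (525,290). Lowering gently.

Request:
servo_tool --increments "0 0 0 0.002 0.001 0 0.055; 0 0 0 0.004 0.001 0 0.055; 0 0 0 0.006 0.001 0 0.055; 0 0 0 0.008 0.001 0 0.055; 0 0 0 0.008 0.001 0 0.055"

```text
t: 25.8
ee_pos: [0.6205, 0.1691, 0.0922]
tcp_rot: [1.554, 0.942, -1.554]
wrist_force: [0.2, -0.2, -3.5]
width: 0.0599
```

Request:
servo_tool --increments "0 0 0 0.001 0 0 0.055; 0 0 0 0.002 0 0 0.055; 0 0 0 0.002 0 0 0.055"

```text
t: 26.18
ee_pos: [0.6207, 0.1693, 0.0916]
tcp_rot: [1.554, 0.942, -1.554]
wrist_force: [-2.3, -1.0, 6.0]
width: 0.0595
```

Contact came at TCP z = 0.0916, against 0.0915 predicted for seated, so the feet are in the recesses. Releasing and withdrawing upward.

Request:
servo_tool --increments "0 0 0 -0.001 0 0 0.055; 0 0 0 -0.001 0 0 0.064; 0 0 0 -0.001 0 0 0.074; 0 0 0 -0.001 0 0 0.0878; 0 0 0 -0.001 0 0 0.0878"

```text
t: 26.8
ee_pos: [0.6207, 0.1692, 0.0914]
tcp_rot: [1.554, 0.942, -1.554]
wrist_force: [-0.3, -0.4, 0.2]
width: 0.0873
```

Request:
servo_tool --increments "0 0 0 -0.001 0 0 0.0878; 0 0 0 -0.02 0 0 0.0878; 0 0 0 -0.06 0 0 0.0878; 0 0 0 -0.12 0 0 0.0878; 0 0 0 -0.17 0 0 0.0878"

```text
t: 27.42
ee_pos: [0.6209, 0.1695, 0.2654]
tcp_rot: [1.556, 0.942, -1.551]
wrist_force: [0.6, 0.3, 0.8]
width: 0.0875
```

Request:
servo_tool --increments "0 0 0 0 0 0 0.0878; 0 0 0 0 0 0 0.0878; 0 0 0 0 0 0 0.0878"

```text
t: 27.8
ee_pos: [0.6198, 0.1687, 0.2602]
tcp_rot: [1.552, 0.942, -1.556]
wrist_force: [-0.4, -1.0, -0.6]
width: 0.0876
```

```bash
python3 - <<'E'
from lid import *
s=state();print(s['ee_pos'],s['wrist_force'])
P=optics.camera_params('wrist');im=optics.snapshot('wrist')[...,::-1].copy()
c=proj(P,[.6205,.17,.118]).astype(int)
for th in (110,130,150): print(th,lid(im,P,(c[0]-48,c[1]-62,c[0]+48,c[1]+58),.118,th))
for n in ('lane_tub_centre','base_tub_centre'): print(n,[(np.round(d['xyz'],4).tolist(),round(d['p'],2)) for d in optics.tip_of(n,'wrist')])
im2=optics.snapshot('scene')[...,::-1]
for n in ('lane_tub_centre','base_tub_centre','trigger_pad','honey_centre'): print(n,[(np.round(d['xyz'],4).tolist(),round(d['p'],2)) for d in optics.tip_of(n,'scene')])
cr=cv2.resize(im2[130:230,170:330],(640,400),interpolation=cv2.INTER_CUBIC)
cv2.imwrite('pics/final.png',cr)
E
```

```text
[0.61984147 0.16869483 0.26016427] [-0.39938929 -1.04575369 -0.61329956]
110 (array([0.62253931, 0.17147086]), [60.75628662109375, 105.99836730957031], 62.48312759399414)
130 (array([0.6221651 , 0.17111421]), [60.286346435546875, 103.81522369384766], 62.57662582397461)
150 (array([0.61587695, 0.15900438]), [59.737850189208984, 75.2851791381836], 62.576385498046875)
lane_tub_centre [([0.6203, 0.1691, 0.0896], 0.73)]
base_tub_centre [([0.6423, 0.332, 0.0305], 0.91)]
lane_tub_centre []
base_tub_centre [([0.3515, 0.5999, 0.0329], 0.98), ([0.6441, 0.3335, 0.0321], 0.97), ([0.6179, 0.1714, 0.032], 0.73)]
trigger_pad [([0.5316, -0.0958, 0.0447], 0.67)]
honey_centre [([0.4918, 0.1127, 0.0486], 0.76)]
```

View pics/final.png

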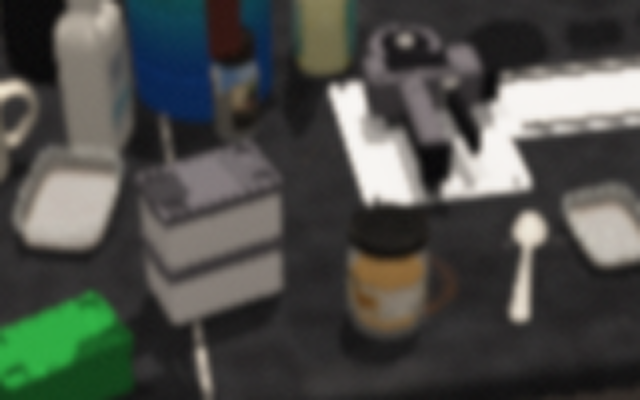

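The crop shows the tubs stacked squarely at (210,235), the honey jar upright at (388,275) and the trigger released. Handing in.

```bash
python3 -c "
from bench import robot
print(robot.job_done())"
```

```text
the job is handed in; nothing more can be done
None
```

I slid the lane tub against the nose, squeezed the trigger home and let it spring back. I then stacked the tub on the grey-lidded base tub and handed the job in at about 28 s. The hand-in gave no verdict.

- **Tub at the nose:** the arm stalled at about 10 N and the wrist picture showed no gap. The tub slipped about 5 mm in the fingers during the slide, so I measured it again before picking it up.
- **Trigger:** the jaws closed to 42.4 mm, against the 42 mm given for fully squeezed. I held for about half a second. Before-and-after pictures show the lever back at its stop and the tub unmoved.
- **Stack:** the feet met the lid at a tool height of 91.6 mm, against 91.5 mm predicted for seated. The upper lid then measured (0.622, 0.171) at 62.5°, and the base tub had measured (0.621, 0.1705) at 62.4°.
- **At the end:** the honey jar was upright and the gripper was open and clear, about 14 cm above the stack.

**Checks that disagreed:**
- In the last lid fit the length came out 4–6 mm too long at two brightness thresholds, and a third threshold failed on shading.
- The networks put the lane tub's height at 90 mm where 87 mm was expected, missed it in the last scene picture, and were up to about 5 mm off sideways before placing.

I viewed 12 pictures, two over the budget.

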